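# Bin a spent lantern cell through the touch lid

### The arm

A 6-joint arm with a two-finger parallel gripper is mounted at the origin on the work surface. World frame = base frame: x ahead of the robot, y to its left, z up, the work surface at z = 0. Lengths are in m, angles in rad, forces in N, time in s.
With the tool pointing down it reaches from about 0.25 to 0.725 m from the base axis. Payload 4 kg.
Tool frame: the origin (TCP) lies midway between the tips of the shut fingers; the grasp point (between the pads) lies 19 mm behind it; z points along the fingers, y is the direction in which the jaws open and shut (so a half turn about z gives the same grasp; the last joint's range is limited). The gripper opens to 85 mm and grips with 20 to 120 N. Pads are 22 mm wide; open, the fingers measure 114 mm over their backs; the gripper's body (76 mm by 85 mm) begins 54 mm behind the grasp point. The pads swing forward as they close: fully open they stand 13 mm farther back than shut.
Start: joints at [1.25, 0.241, 0.005, 1.335, 0, 1.571], TCP at [0.158, 0.474, 0.231] pointing down, gripper open.
Joint ranges: [-2.72, 2.72], [-1.05, 1.87], [-1.09, 1.28], [-1.99, 2.15], [-1.42, 1.44], [-3.14, 3.14]. Speed limits (rad/s): [2.79, 2.79, 3.14, 3.14, 3.14, 3.14].

### API

Orientations are given as a unit quaternion [x, y, z, w].
In Python, from workcell import get_obs, camera, camera_model, job_done, masks_of gives the robot as it stands.
- The arm moves only by the tool jog_arm, never from a script. Its argument "deltas" is a list that holds one entry, the list of rows, each a list of 7 numbers: the shift along the tool's x, y, z in mm, then the turn, a rotation vector about the tool's x, y, z in degrees, then the finger opening in mm, from 0 to 85.4. A call has 1 to 5 rows; each row shifts and turns the pose as measured when the row begins, along the tool's axes as they then stand; what a row does not reach is not made up. A row lasts 1/10 s, in which the tool goes at most 50 mm and 8.59 degrees, less where a joint would pass 70% of its speed; a pose out of reach is approached as far as the arm can. A call with a gripper value outside its range is refused whole. The fingers move at their own pace and stop on an object; the grip force is fixed at half the most. Time passes only in rows, so rows that do not move let the fingers close. It gives the time, the measured TCP pose, the force and the opening at its end, in the units of the state.
- get_obs(): the state, without advancing time (a new reading comes with each control period).
- camera(name): name is "side" or "top" or "wrist"; returns the picture (420x560x3 uint8, red, green, blue); there is no depth.
- camera_model(name): a dict with "fovy" (degrees; the focal length in pixels is half the picture's height over the tangent of half this angle, whatever the lens; pixels are square), "cx", "cy" (the principal point, pixels), "pose" (4x4, takes a point from camera to world coordinates); the wrist camera has in their place "T_tool_cam" (4x4, takes a point from camera to tool coordinates, whose origin is the TCP and whose axes are the flange's). Camera axes: x right, y down, z forward; pixel columns grow to the right and rows downward; lengths in m; the calibration is good to about 2 mm. A picture is of the moment at which its call begins: read the wrist's pose just before it. camera_model takes no time and is no camera call.
- job_done(): hands the job in, once; it reports no verdict.
Trained networks look in the newest picture that a camera, given by its name, has taken for a name from the list of things; names that differ only in an ending like _2 or _b are one class to them, and where a whole thing is asked for, a point or a joint stands for the part that bears it (a point fixed in the world has none). Each returns a list of dicts, best first, with "conf" (0 to 1); they miss things now and then, are a little off and sometimes report something else, mostly with a low value. They report only what shows in the picture. A call takes as long as a camera call.
- masks_of(target, camera): "pixels" (420x560 bool, what is visible of it) and "at" ([column, row] in pixels, amid what is visible of it).
The state is a dict: "clock": time; "joint_pos": joint angles; "joint_vel": joint speeds; "tau": joint torques, N m; "eef_pos": TCP position; "tool_rot": TCP orientation; "ft_force": force on the tool from outside, world axes, zero at the start; "ft_torque": the same for the moment, N m; "grip_width": finger opening in m.
Only numpy, scipy, OpenCV 4.12 (cv2) and the standard library are available. Lean on these libraries where they do the work, as an engineer would, in place of code of your own. Each camera call takes 0.05 s, during which the arm holds its last target. There are 200 camera calls.

### The job

Put the old lantern cell, the one in the rust-stained orange jacket, into the used-battery bin: press the bin's touch lid down until its push latch lets go and the lid swings up, drop the cell in, then swing the lid down and press it again until it catches, so that it stays shut by itself. Press by feel, just to the rubber stop and never harder than 20 N, and leave everything else on the table where it stands.

Things in the scene. Friction and masses are not known exactly. Their poses are not given: they have to be found in the camera images.
- bin: the used-battery bin: a grey box 170 x 150 mm (its x, y), 160 mm high, yellow band, fixed to the table; origin at its underside's centre, z up, -x its front (faces the robot within 20 degrees). Mouth 160 x 140 mm; floor 6 mm up, with a few small spent cells. The latch fills the 30 mm behind the front wall, 70 mm wide, 100 to 155 mm up: drop things in at the middle
- lid (a joint): angle (rad) of the touch lid about its hinge: 0 latched shut, flush with the rim; a little below 0 while pressed down; 1.62 fully open, upright at the back, its edge 305 mm above the table. Once the latch lets go a damped spring swings it up in 1 to 2 s. Push latch: each press to the stop, then let up, changes its state: latched - free - latched
- press_zone (a point): middle of the yellow press mark on the lid's upper face, 127 mm from the hinge. Its x axis points to the hinge, z out of the face. Here the lid yields at 5 to 6 N; the latch changes over 4 to 11 mm below flush: how far differs each time and cannot be seen. About 1 mm deeper the lid meets a rubber stop (12 N more per mm), to be felt. Above 20 N the latch breaks
- hinge (a point): middle of the lid's hinge axis, fixed to the bin, 72 mm behind its centre and 156 mm up; axes as the bin's, the hinge runs along y. The lid is a plate 6 mm thick and 132 mm wide, reaching from here to 151 mm in front; its upper face lies 4 mm above the axis when shut. Its latch pin hangs 34 mm under it near the free edge. Closing it takes up to 6 N
- old_cell_center (a point): the centre (half-way up, 30 mm above its foot) of the old D cell: orange jacket with rust stains and a black top band, 33 mm across, 61 mm tall, about 0.14 kg, standing upright on the table
- new_cell_a: a fresh D cell, blue jacket and copper top, 33 mm across, 61 mm tall, standing; origin at its underside's centre
- new_cell_b: the other fresh D cell, the same as new_cell_a
- lantern: the green camping lantern, 92 mm across, 190 mm tall with its wire bail; origin at its underside's centre
- mug: a white mug, 80 mm across, 95 mm tall; origin at its underside's centre
- pen_cup: a dark steel pen cup, 76 mm across, 95 mm tall, pens up to 165 mm; origin at its underside's centre
- stapler: a red and black stapler, 135 x 34 x 50 mm, lying along its x axis; origin at its underside's centre
- tape_dispenser: a grey tape dispenser, 150 x 56 x 92 mm, along its x axis; origin at its underside's centre
- remote: a white remote control, 160 x 50 x 18 mm, lying along its x axis; origin at its underside's centre

How it is judged:
By the outcome, as a careful person would: the job done as asked, in the order asked, and still so for the second after the job is handed in, with the robot touching nothing.
It also fails if it takes over 72 s, if anything falls off the work surface, if the arm or the gripper's body presses on something with over 40 N, if the wrist force passes 120 N, or if a joint passes its speed limit or range.

## Working session

There is one attempt and no reset: what is moved stays moved. The work goes in short steps, Python scripts to look and compute and a tool call to move; the robot and the scene stay as the last step left them, time stands still between calls to the robot, and variables do not carry over. Pictures are saved under pics/ and viewed, about 8 in all and at most 12, crops included, and the job is handed in when it is done.

Besides the shell and the picture viewer there is one more tool, called after "Request:" as name(argument=value, ...), one argument or row to a line, values as JSON. jog_arm: Moves the arm, as the interface text tells. Its arguments: {"type":"object","properties":{"deltas":{"type":"array"}},"required":["deltas"]}

```bash
mkdir -p pics; ls; cat > h.py <<'E'
import numpy as np,cv2
from workcell import *
from scipy.spatial.transform import Rotation as R
def K(m): 
    f=210/np.tan(np.radians(m["fovy"])/2); return f,m["cx"],m["cy"]
def pose(name):
    m=camera_model(name)
    if "pose" in m: return np.array(m["pose"])
    o=get_obs(); T=np.eye(4); T[:3,:3]=R.from_quat(o["tool_rot"]).as_matrix(); T[:3,3]=o["eef_pos"]
    return T@np.array(m["T_tool_cam"])
def atz(name,uv,z,T=None):
    f,cx,cy=K(camera_model(name)); T=pose(name) if T is None else T
    d=T[:3,:3]@np.array([(uv[0]-cx)/f,(uv[1]-cy)/f,1]); c=T[:3,3]
    return c+d*(z-c[2])/d[2]
def ray(name,uv,T=None):
    f,cx,cy=K(camera_model(name)); T=pose(name) if T is None else T
    d=T[:3,:3]@np.array([(uv[0]-cx)/f,(uv[1]-cy)/f,1]); return T[:3,3],d/np.linalg.norm(d)
def proj(name,p,T=None):
    f,cx,cy=K(camera_model(name)); T=pose(name) if T is None else T
    q=T[:3,:3].T@(np.asarray(p)-T[:3,3]); return np.array([cx+f*q[0]/q[2],cy+f*q[1]/q[2]])
def tri(a,b):
    (p,d),(q,e)=a,b; A=np.stack([d,-e],1); s=np.linalg.lstsq(A,q-p,rcond=None)[0]
    x,y=p+s[0]*d,q+s[1]*e; return (x+y)/2,np.linalg.norm(x-y)
E
cat > a.py <<'E'
from h import *
for c in ["top","side"]:
    im=camera(c); cv2.imwrite(f"pics/{c}1.png",im[:,:,::-1])
    print(c,np.round(pose(c),3).tolist(),K(camera_model(c)))
    for t in ["bin","press_zone","old_cell_center","new_cell_a","lantern","mug","pen_cup","stapler","tape_dispenser","remote"]:
        for r in masks_of(t,c)[:2]:
            ys,xs=np.nonzero(r["pixels"])
            print(c,t,round(r["conf"],2),np.round(r["at"]),(xs.min(),xs.max(),ys.min(),ys.max()) if len(xs) else "",np.round(atz(c,r["at"],.05),3))
print(get_obs())
E
python3 a.py
```

```text
pics
top [[0.002, -0.982, 0.191, 0.276], [-1.0, 0.002, 0.019, -0.058], [-0.019, -0.191, -0.981, 1.523], [0.0, 0.0, 0.0, 1.0]] (np.float64(461.56421967136424), 281.80909049620385, 202.32268177369605)
top bin 0.67 [245. 196.] (np.int64(214), np.int64(276), np.int64(159), np.int64(230)) [0.585 0.091 0.05 ]
top press_zone 0.56 [247. 192.] (np.int64(218), np.int64(270), np.int64(166), np.int64(220)) [0.597 0.086 0.05 ]
top press_zone 0.33 [367. 267.] (np.int64(345), np.int64(394), np.int64(258), np.int64(273)) [ 0.354 -0.3    0.05 ]
top old_cell_center 0.52 [161. 248.] (np.int64(143), np.int64(177), np.int64(232), np.int64(266)) [0.415 0.357 0.05 ]
top new_cell_a 0.66 [376. 218.] (np.int64(368), np.int64(379), np.int64(207), np.int64(217)) [ 0.513 -0.333  0.05 ]
top new_cell_a 0.4 [324. 209.] (np.int64(320), np.int64(329), np.int64(201), np.int64(213)) [ 0.541 -0.167  0.05 ]
top lantern 0.85 [358. 155.] (np.int64(343), np.int64(374), np.int64(136), np.int64(173)) [ 0.722 -0.28   0.05 ]
top mug 0.88 [176. 165.] (np.int64(161), np.int64(191), np.int64(146), np.int64(183)) [0.691 0.322 0.05 
[... 2212 characters left out ...]
int64(378)) [ 0.36 -0.34  0.05]
{'clock': 1.1, 'joint_pos': array([1.24999805e+00, 2.40557130e-01, 5.00709144e-03, 1.33517460e+00,
       1.13748335e-05, 1.57079475e+00]), 'joint_vel': array([-0.00033456,  0.00099839, -0.00096162, -0.00031669, -0.00137043,
       -0.00129383]), 'tau': array([ 6.64405306e-04, -3.72219157e+01,  2.52696365e+01,  1.22994879e-03,
       -1.48080358e-04,  2.40076737e-06]), 'eef_pos': array([0.15766313, 0.47450602, 0.23133061]), 'tool_rot': array([1.59711457e-01, 9.87163740e-01, 3.62943327e-05, 1.10681319e-07]), 'ft_force': array([-0.24620059, -0.55310022,  0.23657872]), 'ft_torque': array([ 0.00271216,  0.0438562 , -0.01965371]), 'grip_width': 0.08511639784560353}
```

```bash
python3 - <<'E'
import cv2,numpy as np
a=cv2.imread("pics/top1.png")[120:290,130:450]; b=cv2.imread("pics/side1.png")[130:380,200:420]
a=cv2.resize(a,None,fx=2.5,fy=2.5,interpolation=2); cv2.imwrite("pics/t2.png",a)
b=cv2.resize(b,None,fx=2.4,fy=2.4,interpolation=2); cv2.imwrite("pics/s2.png",b)
E
```

```text
(no output)
```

View pics/t2.png

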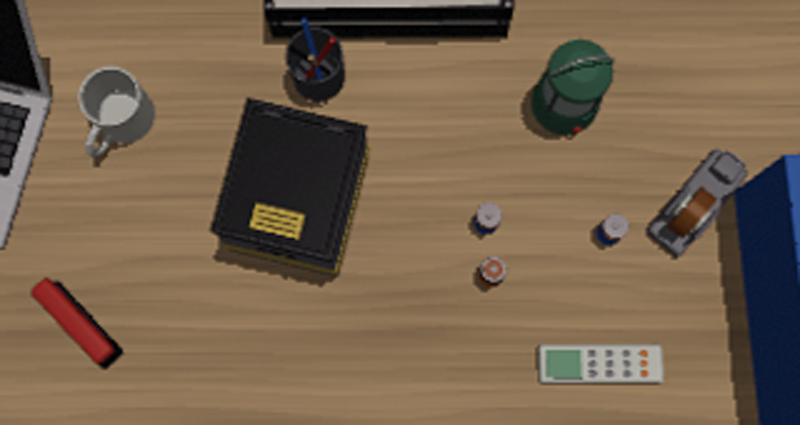

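View pics/s2.png

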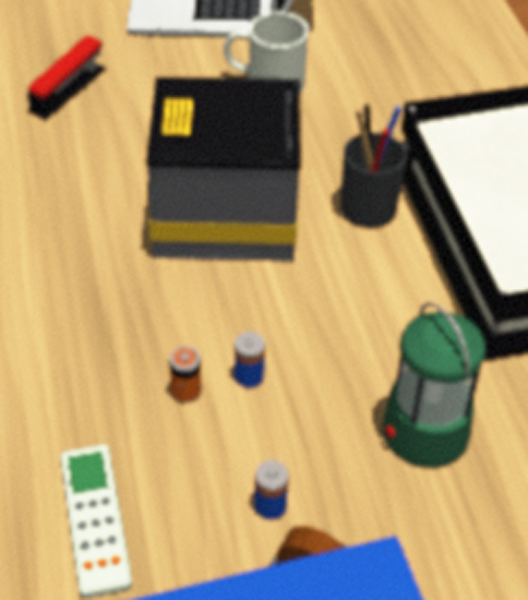

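```bash
python3 - <<'E'
from h import *
t=lambda u:(130+u[0]/2.5,120+u[1]/2.5); s=lambda u:(200+u[0]/2.4,130+u[1]/2.4)
print("old top",atz("top",t((492,268)),.061),atz("side",s((185,355)),.061),tri(ray("top",t((492,268))),ray("side",s((185,355)))))
print("newb top",atz("top",t((488,211)),.061),atz("side",s((250,342)),.061))
for n,box in (("top",(120,290,130,450)),("side",(130,220,200,340))):
    im=cv2.imread(f"pics/{n}1.png"); hsv=cv2.cvtColor(im,cv2.COLOR_BGR2HSV)
    m=cv2.inRange(hsv,(20,150,130 if n=="top" else 200),(35,255,255)); k=np.zeros_like(m); k[box[0]:box[1],box[2]:box[3]]=1; m*=k
    nn,l,st,ce=cv2.connectedComponentsWithStats(m); 
    for i in range(1,nn):
        if st[i,4]>60: 
            print(n,st[i],ce[i],atz(n,ce[i],.16))
            pts=np.argwhere(l==i)[:,::-1]; w=np.array([atz(n,p,.16)[:2] for p in pts],np.float32); print(cv2.minAreaRect(w))
for p in [(250,100),(366,127),(336,270),(213,233)]: print("top",atz("top",t(p),.16))
for p in [(157,79),(299,79),(299,168),(149,164)]: print("side",atz("side",s(p),.16))
print(np.round(camera_model("wrist")["T_tool_cam"],3),camera_model("wrist")["fovy"])
E
```

```text
old top [ 0.48019599 -0.17331688  0.061     ] [ 0.48304024 -0.17294272  0.061     ] (array([ 0.4815906 , -0.17329216,  0.06121822]), np.float64(0.002823140312186524))
newb top [ 0.55419026 -0.1694264   0.061     ] [ 0.55356942 -0.17001235  0.061     ]
top [230 202  22  13 138] [240.36956522 207.86231884] [0.52524536 0.09298252 0.16      ]
((0.5254435539245605, 0.09344141185283661), (0.06011622026562691, 0.02799687534570694), 75.77902221679688)
side [268 172  12  14 142] [273.69014085 178.1056338 ] [0.5261725  0.09547782 0.16      ]
((0.5258364677429199, 0.09453634917736053), (0.05580400675535202, 0.029080117121338844), 76.38909912109375)
top [0.67466887 0.12770637 0.16      ]
top [ 0.63996178 -0.01494602  0.16      ]
top [0.46415249 0.0201159  0.16      ]
top [0.50908021 0.16840773 0.16      ]
side [0.51513312 0.16666903 0.16      ]
side [0.68057639 0.13148848 0.16      ]
side [ 0.64136095 -0.02053579  0.16      ]
side [0.48120952 0.02016627 0.16      ]
[[-0.001 -0.967 -0.257  0.065]
 [ 1.    -0.001 -0.     0.   ]
 [ 0.    -0.257  0.967 -0.142]
 [ 0.     0.     0.     1.   ]] 65.55933704959617
```

Request:
jog_arm(
  deltas=[
    [[0,0,0,0,0,-4.4,0],[-40,-25,0,0,0,0,0],[-40,-25,0,0,0,0,0],[-40,-25,0,0,0,0,0],[-40,-25,0,0,0,0,0]],
  ],
)

```text
clock: 1.6
eef_pos: [0.2899, 0.3409, 0.2307]
tool_rot: [0.113, 0.994, 0.001, 0.0]
ft_force: [1.0, 1.1, -0.4]
grip_width: 0.0124
```

```bash
cat >> h.py <<'E'
U=np.array([np.cos(np.radians(-14)),np.sin(np.radians(-14)),0]); HG=np.array([.526,.094,.156])+.127*U
def go(p,x=None):
    "print shift in tool mm to world point p; optional desired tool-x direction with tool pointing down"
    o=get_obs(); r=R.from_quat(o["tool_rot"])
    print("eef",np.round(o["eef_pos"],4),"F",np.round(o["ft_force"],1),"t",round(o["clock"],2),"w",round(o["grip_width"],4))
    print("shift mm",np.round(r.inv().apply(np.array(p)-o["eef_pos"])*1000,1))
    X=-U if x is None else np.array(x); Z=np.array([0,0,-1.]); M=np.stack([X,np.cross(Z,X),Z],1)
    print("turn deg",np.round((r.inv()*R.from_matrix(M)).as_rotvec(degrees=True),1))
    return o
E
python3 -c "
from h import *
go([.526,.094,.185])"
```

```text
eef [0.2899 0.3409 0.2307] F [ 1.   1.1 -0.4] t 1.6 w 0.0124
shift mm [-285.6 -187.6   45.1]
turn deg [ 0.2 -0.   1. ]
```

Request:
jog_arm(
  deltas=[
    [[-40,-26,0,0,0,1,0],[-40,-26,2,0,0,0,0],[-40,-26,2,0,0,0,0],[-40,-26,2,0,0,0,0],[-40,-26,2,0,0,0,0]],
  ],
)

```text
clock: 2.1
eef_pos: [0.4591, 0.1598, 0.2236]
tool_rot: [0.121, 0.993, 0.003, 0.002]
ft_force: [0.3, 0.5, -0.0]
grip_width: -0.0001
```

```bash
python3 -c "
from h import *
go([.526,.094,.18])"
```

```text
eef [0.4591 0.1598 0.2236] F [ 0.3  0.5 -0. ] t 2.1 w -0.0001
shift mm [-80.6 -48.   43.5]
turn deg [0.4 0.2 0.1]
```

Request:
jog_arm(
  deltas=[
    [[-42,-25,10,0,0,0,0],[-38,-22,20,0.4,0.2,0,0],[0,0,10,0,0,0,0],[0,0,0,0,0,0,0]],
  ],
)

```text
clock: 2.5
eef_pos: [0.5308, 0.088, 0.1825]
tool_rot: [0.126, 0.992, 0.0, 0.001]
ft_force: [-0.4, -0.2, -0.4]
grip_width: 0.0002
```

```bash
python3 -c "
from h import *
go([.526,.094,.165])
im=camera('wrist');cv2.imwrite('pics/w1.png',im[:,:,::-1])"
```

```text
eef [0.5308 0.088  0.1825] F [-0.4 -0.2 -0.4] t 2.5 w 0.0002
shift mm [ 6.2  4.6 17.5]
turn deg [ 0.   0.2 -0.5]
```

View pics/w1.png

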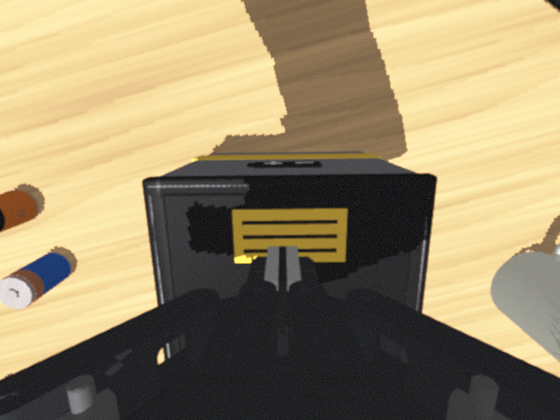

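The wrist view shows the mark around (290,235), with the fingertips just behind it at about (283,255). The lid's edges run parallel to the tool axes.

```bash
python3 -c "
from h import *
c=[atz('wrist',p,.160) for p in [(233,209),(347,208),(347,262),(233,262)]];print(np.round(c,4),np.mean(c,0))
d=c[3]-c[2];print(np.degrees(np.arctan2(d[1],d[0])))
e=[atz('wrist',p,.16) for p in [(146,180),(435,176)]];print(np.round(e,4))
go(np.r_[np.mean(c,0)[:2],.163])"
```

```text
[[0.5038 0.0688 0.16  ]
 [0.5182 0.1266 0.16  ]
 [0.5482 0.1205 0.16  ]
 [0.5325 0.0601 0.16  ]] [0.52565682 0.09402342 0.16      ]
-104.5196091276697
[[0.4779 0.0302 0.16  ]
 [0.5129 0.1734 0.16  ]]
eef [0.531  0.0882 0.1832] F [ 0.6 -0.4 -0. ] t 2.55 w 0.0001
shift mm [ 6.7  4.3 20.2]
turn deg [ 0.   0.2 -0.5]
```

Request:
jog_arm(
  deltas=[
    [[7,4,6,0,0,0,0],[0,0,6,0,0,0,0],[0,0,5,0,0,0,0],[0,0,0,0,0,0,0]],
  ],
)

```text
clock: 2.95
eef_pos: [0.523, 0.0982, 0.1673]
tool_rot: [0.123, 0.992, 0.001, 0.003]
ft_force: [-1.0, 0.3, -0.9]
grip_width: -0.0
```

Request:
jog_arm(
  deltas=[
    [[0,0,1,0,0,0,0],[0,0,1,0,0,0,0],[0,0,1,0,0,0,0]],
  ],
)

```text
clock: 3.25
eef_pos: [0.523, 0.0994, 0.1652]
tool_rot: [0.122, 0.993, 0.001, 0.004]
ft_force: [0.3, 0.5, 0.2]
grip_width: 0.0002
```

Request:
jog_arm(
  deltas=[
    [[-4,-4,1,0,0,0,0],[0,0,1,0.2,0.4,0,0],[0,0,1,0,0,0,0]],
  ],
)

```text
clock: 3.55
eef_pos: [0.5267, 0.0939, 0.1624]
tool_rot: [0.122, 0.993, -0.0, 0.001]
ft_force: [0.4, -0.1, 0.3]
grip_width: 0.0003
```

Request:
jog_arm(
  deltas=[
    [[0,0,1,0,0,0,0],[0,0,1,0,0,0,0]],
  ],
)

```text
clock: 3.75
eef_pos: [0.5268, 0.0938, 0.1605]
tool_rot: [0.122, 0.993, -0.0, 0.001]
ft_force: [-1.5, 0.4, 5.7]
grip_width: 0.0002
```

Request:
jog_arm(
  deltas=[
    [[0,0,1,0,0,0,0],[0,0,1,0,0,0,0],[0,0,1,0,0,0,0]],
  ],
)

```text
clock: 4.05
eef_pos: [0.5268, 0.0938, 0.1593]
tool_rot: [0.122, 0.993, 0.0, 0.001]
ft_force: [-1.5, -0.5, 5.8]
grip_width: 0.0003
```

Request:
jog_arm(
  deltas=[
    [[0,0,0.5,0,0,0,0],[0,0,0.5,0,0,0,0]],
  ],
)

```text
clock: 4.25
eef_pos: [0.5268, 0.0938, 0.1597]
tool_rot: [0.122, 0.993, 0.0, 0.002]
ft_force: [-1.9, -0.9, 5.5]
grip_width: 0.0
```

Request:
jog_arm(
  deltas=[
    [[0,0,1.5,0,0,0,0],[0,0,1.5,0,0,0,0]],
  ],
)

```text
clock: 4.45
eef_pos: [0.5268, 0.0938, 0.1582]
tool_rot: [0.122, 0.993, 0.0, 0.003]
ft_force: [-1.1, -0.3, 5.7]
grip_width: -0.0
```

Request:
jog_arm(
  deltas=[
    [[0,0,1.5,0,0,0,0],[0,0,1.5,0,0,0,0]],
  ],
)

```text
clock: 4.65
eef_pos: [0.5267, 0.0938, 0.1565]
tool_rot: [0.122, 0.993, 0.001, 0.003]
ft_force: [-2.5, -1.0, 5.1]
grip_width: -0.0003
```

Request:
jog_arm(
  deltas=[
    [[0,0,1.5,0,0,0,0],[0,0,1.5,0,0,0,0]],
  ],
)

```text
clock: 4.85
eef_pos: [0.5268, 0.0938, 0.155]
tool_rot: [0.122, 0.993, 0.001, 0.004]
ft_force: [-3.1, -0.6, 6.1]
grip_width: -0.0002
```

Request:
jog_arm(
  deltas=[
    [[0,0,1.5,0,0,0,0],[0,0,1.5,0,0,0,0]],
  ],
)

```text
clock: 5.05
eef_pos: [0.5268, 0.0938, 0.1546]
tool_rot: [0.122, 0.993, 0.001, 0.005]
ft_force: [-4.5, -1.4, 10.5]
grip_width: 0.0002
```

Request:
jog_arm(
  deltas=[
    [[0,0,-12,0,0,0,0],[30,0,-30,0,0,0,0],[45,0,-20,0,0,0,0],[45,0,-10,0,0,0,0]],
  ],
)

```text
clock: 5.45
eef_pos: [0.412, 0.1227, 0.2253]
tool_rot: [0.124, 0.992, 0.001, 0.007]
ft_force: [-0.9, 1.1, 1.1]
grip_width: -0.0003
```

```bash
python3 - <<'E'
from h import *
go([.4815,-.173,.18],x=[-1,0,0])
im=camera('side');cv2.imwrite('pics/s3.png',im[100:320,180:420,::-1])
E
```

```text
eef [0.412  0.1227 0.2253] F [-0.9  1.1  1.1] t 5.45 w -0.0003
shift mm [-139.6 -269.7   46.2]
turn deg [  0.1   0.8 -14.3]
```

View pics/s3.png

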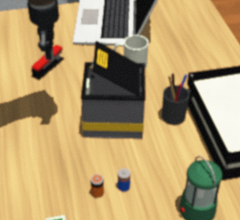

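Request:
jog_arm(
  deltas=[
    [[0,-45,0,0,0.8,-7,65],[-20,-45,0,0,0,-7,65],[-35,-35,0,0,0,0,65],[-20,-45,0,0,0,0,65],[-15,-45,0,0,0,0,65]],
  ],
)

```text
clock: 6.0
eef_pos: [0.4774, -0.0871, 0.2265]
tool_rot: [-0.006, 1.0, 0.003, 0.0]
ft_force: [0.5, -0.2, -0.3]
grip_width: 0.0652
```

```bash
python3 - <<'E'
from h import *
go([.4815,-.173,.1],x=[-1,0,0])
E
```

```text
eef [ 0.4774 -0.0871  0.2265] F [ 0.5 -0.2 -0.3] t 6.0 w 0.0652
shift mm [ -2.9 -86.7 126. ]
turn deg [0.3 0.  0.7]
```

Request:
jog_arm(
  deltas=[
    [[-2,-45,18,0.3,0,0.7,65],[-1,-41,28,0,0,0,65],[0,0,40,0,0,0,65],[0,0,10,0,0,0,65],[0,0,0,0,0,0,65]],
  ],
)

```text
clock: 6.5
eef_pos: [0.485, -0.1834, 0.1276]
tool_rot: [0.004, 1.0, -0.002, 0.003]
ft_force: [-0.1, -0.4, -0.0]
grip_width: 0.0654
```

```bash
python3 - <<'E'
from h import *
go([.4815,-.173,.018],x=[-1,0,0])
T=pose('wrist');im=camera('wrist');cv2.imwrite('pics/w2.png',im[:,:,::-1])
for c in ('wrist','top','side'):
    if c!='wrist': camera(c)
    for r in masks_of('old_cell_center',c): print(c,r['conf'],r['at'],atz(c,r['at'],.061,T if c=='wrist' else None))
for p in [(.4815,-.173,.061)]: print(proj('wrist',p,T))
E
```

```text
eef [ 0.485  -0.1834  0.1276] F [-0.1 -0.4 -0. ] t 6.5 w 0.0654
shift mm [  4.3  10.7 109.6]
turn deg [-0.2  0.4 -0.5]
wrist 0.66 [297.5, 210.3] [ 0.47630292 -0.17318228  0.061     ]
side 0.49 [275.9, 284.8] [ 0.47615148 -0.19372923  0.061     ]
[297.75253628 217.82408962]
```

View pics/w2.png

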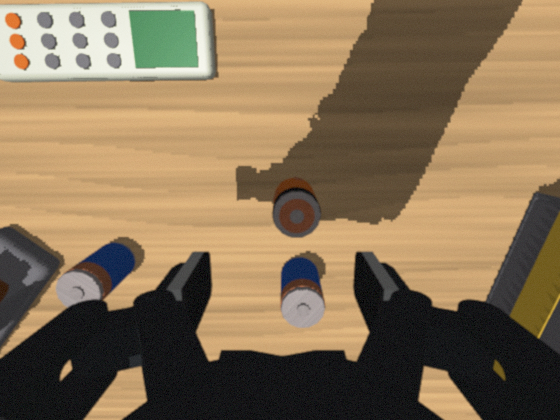

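Wrist view: the old cell's rusty top is at (297,214). The blue cell is at (302,307), clear of the jaws. The top matches the estimate within 3 mm.

Request:
jog_arm(
  deltas=[
    [[5,10,15,-0.2,0.4,-0.5,65],[0,0,15,0,0,0,65],[0,0,0,0,0,0,65]],
  ],
)

```text
clock: 7.1
eef_pos: [0.486, -0.1722, 0.1047]
tool_rot: [-0.003, 1.0, -0.002, 0.007]
ft_force: [-0.2, 0.2, 0.1]
grip_width: 0.0649
```

```bash
python3 - <<'E'
from h import *
go([.4795,-.173,.018],x=[-1,0,0])
E
```

```text
eef [ 0.486  -0.1722  0.1047] F [-0.2  0.2  0.1] t 7.1 w 0.0649
shift mm [ 7.7 -0.3 86.7]
turn deg [-0.3  0.8  0.3]
```

Request:
jog_arm(
  deltas=[
    [[8,0,10,0,1,0,65],[0,0,20,0,0,0,65],[0,0,0,0,0,0,65]],
  ],
)

```text
clock: 7.4
eef_pos: [0.4793, -0.1724, 0.0768]
tool_rot: [-0.004, 1.0, -0.004, -0.0]
ft_force: [-0.2, 0.7, -0.7]
grip_width: 0.0651
```

```bash
python3 - <<'E'
from h import *
go([.4795,-.173,.018],x=[-1,0,0])
E
```

```text
eef [ 0.4793 -0.1724  0.0768] F [-0.2  0.7 -0.7] t 7.4 w 0.0651
shift mm [-0.2 -0.2 58.8]
turn deg [-0.4 -0.   0.4]
```

Request:
jog_arm(
  deltas=[
    [[0,0,20,0,0,0,65],[0,0,20,0,0.3,0,65],[1,0,15,0,0.3,0,65],[0,0,2,0,0,0,65],[0,0,0,0,0,0,65]],
  ],
)

```text
clock: 7.9
eef_pos: [0.4809, -0.1741, 0.0225]
tool_rot: [-0.004, 1.0, -0.005, -0.003]
ft_force: [0.5, 0.3, -0.4]
grip_width: 0.0651
```

Request:
jog_arm(
  deltas=[
    [[1,1,5,0,0,0,65],[0,0,0,0,0,0,20],[0,0,0,0,0,0,20],[0,0,0,0,0,0,20],[0,0,0,0,0,0,20]],
  ],
)

```text
clock: 8.4
eef_pos: [0.4815, -0.1737, 0.0198]
tool_rot: [-0.004, 1.0, -0.006, -0.001]
ft_force: [-0.5, -0.5, -1.6]
grip_width: 0.0318
```

Request:
jog_arm(
  deltas=[
    [[0,0,0,0,0,0,20],[0,0,0,0,0,0,20],[0,0,-10,0,0,0,20],[0,0,-30,0,0,0,20],[0,0,-40,0,0,0,20]],
  ],
)

```text
clock: 8.9
eef_pos: [0.4765, -0.171, 0.0969]
tool_rot: [-0.004, 1.0, -0.003, -0.008]
ft_force: [0.4, 0.3, -1.9]
grip_width: 0.0314
```

```bash
python3 - <<'E'
from h import *
o=go([.579,.081,.25])
T=pose('wrist');im=camera('wrist');b=camera('side')
s=np.zeros((420,800,3),np.uint8); s[:,:400]=im[:,80:480]; s[:400,400:]=cv2.resize(b[110:310,200:400],None,fx=2,fy=2)
cv2.imwrite('pics/ws3.png',s[:,:,::-1])
E
```

```text
eef [ 0.4765 -0.171   0.0969] F [ 0.4  0.3 -1.9] t 8.9 w 0.0314
shift mm [-101.9  250.3 -156.3]
turn deg [-0.5 -0.8 14.4]
```

View pics/ws3.png

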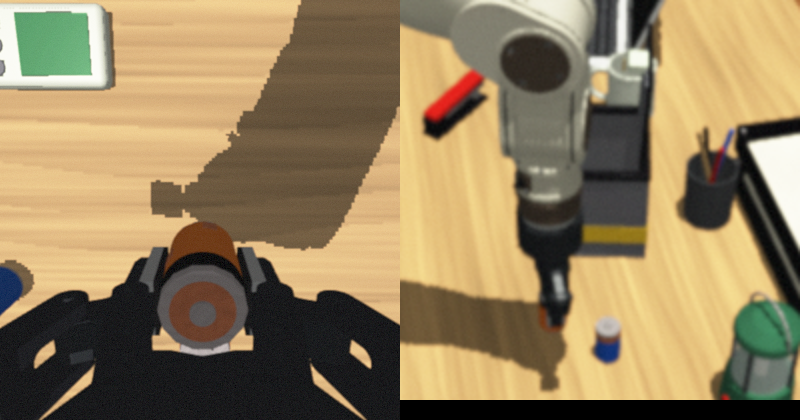

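The cell is held, at (203,300) in the wrist half, and off the table. Now up and over to the bin.

Request:
jog_arm(
  deltas=[
    [[0,0,-45,0,0,0,20],[0,10,-45,0,0,0,20],[-5,25,-40,0,0,5,20],[-20,40,-15,0,0,5,20],[-20,42,-5,0,0,4,20]],
  ],
)

```text
clock: 9.5
eef_pos: [0.5346, -0.0612, 0.2577]
tool_rot: [0.128, 0.992, -0.006, -0.0]
ft_force: [0.8, -1.8, -1.6]
grip_width: 0.0315
```

```bash
python3 - <<'E'
from h import *
o=go([.576,.082,.24])
E
```

```text
eef [ 0.5346 -0.0612  0.2577] F [ 0.8 -1.8 -1.6] t 9.5 w 0.0315
shift mm [ -3.5 149.2  16. ]
turn deg [-0.6  0.  -0.8]
```

Request:
jog_arm(
  deltas=[
    [[0,45,0,0,0,0,20],[-1,45,0,0,0,-0.8,20],[-1,40,5,-0.6,0,0,20],[-1,15,5,0,0,0,20],[0,0,0,0,0,0,20]],
  ],
)

```text
clock: 10.0
eef_pos: [0.578, 0.0884, 0.248]
tool_rot: [0.119, 0.993, 0.0, 0.003]
ft_force: [-0.8, 0.2, -1.4]
grip_width: 0.0316
```

```bash
python3 - <<'E'
from h import *
o=go([.576,.082,.12])
b=camera('side');T=camera('wrist')
s=np.zeros((420,800,3),np.uint8); s[:,:400]=T[:,80:480]; s[:400,400:]=cv2.resize(b[80:280,200:400],None,fx=2,fy=2)
cv2.imwrite('pics/s4.png',s[:,:,::-1])
E
```

```text
eef [0.578  0.0884 0.248 ] F [-0.8  0.2 -1.4] t 10.0 w 0.0316
shift mm [  1.2  -6.9 127.9]
turn deg [0.1 0.4 0.3]
```

View pics/s4.png

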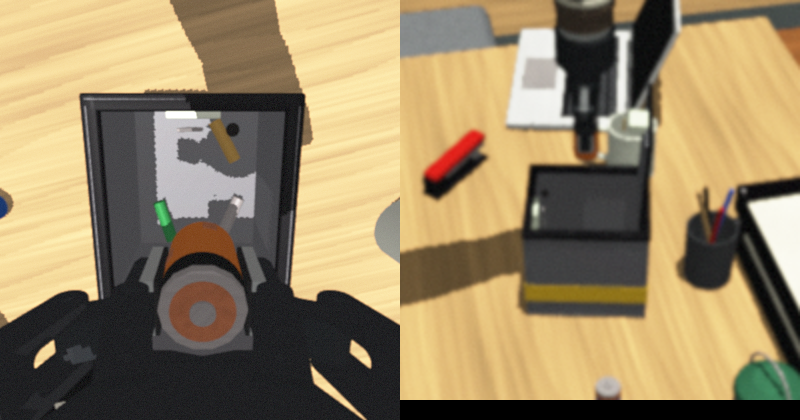

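Picture: the lid stands upright, and the cell hangs over the open mouth with spent cells visible below. Lowering.

Request:
jog_arm(
  deltas=[
    [[2,-6,15,0,0.4,0,20],[0,0,40,0,0,0,20],[0,0,35,0,0.3,0,20],[0,0,25,0,0,0,20],[0,0,10,0,0,0,20]],
  ],
)

```text
clock: 10.6
eef_pos: [0.576, 0.0708, 0.1257]
tool_rot: [0.127, 0.992, 0.0, 0.002]
ft_force: [-1.0, 0.2, -1.3]
grip_width: 0.0317
```

```bash
python3 - <<'E'
from h import *
o=go([.576,.082,.115])
E
```

```text
eef [0.576  0.0708 0.1257] F [-1.   0.2 -1.3] t 10.6 w 0.0317
shift mm [ 2.8 10.9 10.7]
turn deg [ 0.1  0.2 -0.6]
```

Request:
jog_arm(
  deltas=[
    [[2,10,8,0,0,-0.6,20],[0,0,5,0,0,0,20],[0,0,0,0,0,0,55],[0,0,0,0,0,0,55],[0,0,0,0,0,0,55]],
  ],
)

```text
clock: 11.1
eef_pos: [0.5787, 0.0789, 0.1158]
tool_rot: [0.123, 0.992, 0.001, 0.005]
ft_force: [0.5, 0.5, 0.1]
grip_width: 0.0549
```

Request:
jog_arm(
  deltas=[
    [[0,0,0,0,0,0,55],[0,0,-30,0,0,0,55],[0,0,-40,0,0,0,55],[0,0,-40,0,0,0,0],[0,0,-30,0,0,0,0]],
  ],
)

```text
clock: 11.6
eef_pos: [0.5751, 0.0791, 0.2577]
tool_rot: [0.123, 0.992, -0.0, 0.002]
ft_force: [1.0, 0.3, -0.2]
grip_width: 0.0266
```

```bash
python3 - <<'E'
from h import *
o=go([.576,.082,.345]); print(HG)
b=camera('top');T=camera('wrist')
s=np.zeros((420,800,3),np.uint8); s[:,:400]=T[:,80:480]; s[:400,400:]=cv2.resize(b[100:300,160:360],None,fx=2,fy=2)
cv2.imwrite('pics/s5.png',s[:,:,::-1])
E
```

```text
eef [0.5751 0.0791 0.2577] F [ 1.   0.3 -0.2] t 11.6 w 0.0266
shift mm [ -0.4   3.  -87.3]
turn deg [-0.   0.2 -0.1]
[0.64922756 0.06327592 0.156     ]
```

View pics/s5.png

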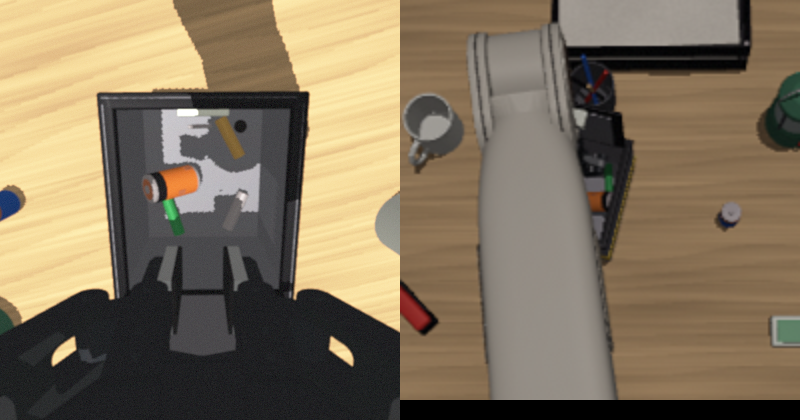

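The cell lies in the bin, at (172,183) in the wrist half. Now rise above the lid edge and go behind it.

Request:
jog_arm(
  deltas=[
    [[0,0,-30,0,0,0,0],[0,0,-35,0,0,0,0],[0,0,-8,0,0.2,0,0],[-20,0,0,0,0,0,0],[0,0,0,0,0,0,0]],
  ],
)

```text
clock: 12.2
eef_pos: [0.5954, 0.0748, 0.336]
tool_rot: [0.122, 0.992, 0.001, 0.004]
ft_force: [0.3, 0.5, -0.2]
grip_width: 0.0
```

```bash
python3 - <<'E'
from h import *
o=go(np.r_[(HG+.043*U)[:2],.33]); print(o['joint_pos'])
E
```

```text
eef [0.5954 0.0748 0.336 ] F [ 0.3  0.5 -0.2] t 12.2 w 0.0
shift mm [-98.    1.9   6.8]
turn deg [ 0.2  0.4 -0.1]
[ 1.25105417e-01  4.37443781e-01  5.53719134e-01  1.67902950e+00
 -1.15358878e-04  3.70460178e-01]
```

Request:
jog_arm(
  deltas=[
    [[-30,0,0,0,0.3,0,0],[-40,0,0,0,0,0,0],[-30,0,0,0,0,0,0],[0,0,0,0,0,0,0]],
  ],
)

```text
clock: 12.6
eef_pos: [0.6912, 0.0508, 0.3278]
tool_rot: [0.122, 0.993, 0.0, -0.006]
ft_force: [-0.7, -0.0, -0.6]
grip_width: -0.0002
```

```bash
python3 - <<'E'
from h import *
o=go(np.r_[(HG+.043*U)[:2],.285]); print(o['joint_pos'])
s=camera('side');T=camera('wrist')
b=np.zeros((420,800,3),np.uint8); b[:,:400]=T[:,80:480]; b[:400,400:]=cv2.resize(s[20:220,230:430],None,fx=2,fy=2)
cv2.imwrite('pics/s6.png',b[:,:,::-1])
E
```

```text
eef [0.6912 0.0508 0.3278] F [-0.7 -0.  -0.6] t 12.6 w -0.0002
shift mm [ 0.2  2.  42.8]
turn deg [-0.1 -0.7  0. ]
[0.07218484 0.72183905 1.01747579 1.87870739 0.00282024 0.31590292]
```

View pics/s6.png

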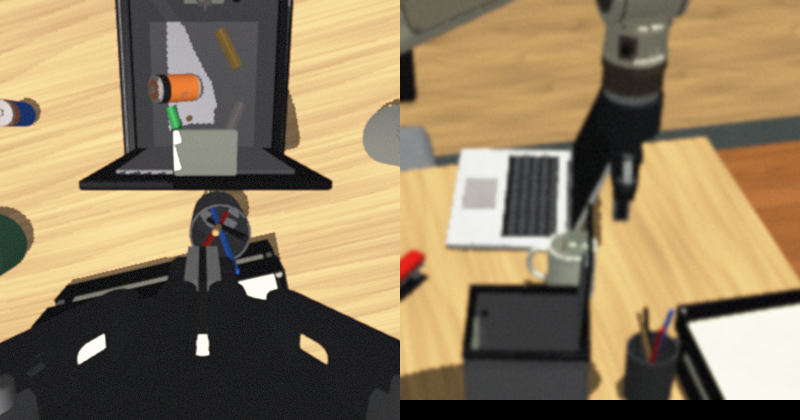

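Lid edge at row ~185, fingertips at (205,250): the fingers are behind the lid. Lowering there, then sweeping it shut slowly.

Request:
jog_arm(
  deltas=[
    [[0,2,20,0,-0.7,0,0],[0,0,20,0,0,0,0],[10,0,0,0,0,0,0],[10,0,0,0,0,0,0],[8,0,0,0,0,0,0]],
  ],
)

```text
clock: 13.2
eef_pos: [0.6551, 0.0626, 0.2934]
tool_rot: [0.12, 0.993, 0.0, 0.003]
ft_force: [3.0, -0.2, -1.1]
grip_width: 0.0002
```

```bash
cat >> h.py <<'E'
def uv():
    o=go(HG); d=np.array(o["eef_pos"])-HG; print("u,v(side),z mm",np.round([d@U*1000,d@np.array([-U[1],U[0],0])*1000,d[2]*1000],1))
E
python3 -c "
from h import *
uv()"
```

```text
eef [0.6551 0.0626 0.2934] F [ 3.  -0.2 -1.1] t 13.2 w 0.0002
shift mm [  6.8  -0.9 137.3]
turn deg [0.1 0.4 0.2]
u,v(side),z mm [  5.9   0.7 137.4]
```

Request:
jog_arm(
  deltas=[
    [[14,0,3,0,0.2,0,0],[14,0,3,0,0,0,0],[13,0,4,0,0,0,0],[13,0,5,0,0,0,0],[12,0,6,0,0,0,0]],
  ],
)

```text
clock: 13.7
eef_pos: [0.5876, 0.0788, 0.2799]
tool_rot: [0.119, 0.993, 0.001, 0.015]
ft_force: [5.1, 0.6, -0.0]
grip_width: 0.0002
```

```bash
python3 -c "
from h import *
uv()"
```

```text
eef [0.5876 0.0788 0.2799] F [ 5.1  0.6 -0. ] t 13.7 w 0.0002
shift mm [-59.8  -1.3 125.7]
turn deg [0.4 1.7 0.3]
u,v(side),z mm [-63.6   0.2 123.9]
```

Request:
jog_arm(
  deltas=[
    [[7,0,15,0,1,0,0],[8,0,13,0,0.6,0,0],[8,0,12,0,0.4,0,0],[8,0,12,0,0,0,0]],
  ],
)

```text
clock: 14.1
eef_pos: [0.5547, 0.0876, 0.2397]
tool_rot: [0.118, 0.993, 0.006, 0.012]
ft_force: [4.0, -1.6, 2.6]
grip_width: -0.0
```

```bash
python3 -c "
from h import *
uv()"
```

```text
eef [0.5547 0.0876 0.2397] F [ 4.  -1.6  2.6] t 14.1 w -0.0
shift mm [-95.8  -2.8  85.8]
turn deg [0.9 1.2 0.5]
u,v(side),z mm [-97.6   0.7  83.7]
```

Request:
jog_arm(
  deltas=[
    [[7,0,15,0.4,0.6,0.3,0],[5,0,14,0.4,0.6,0,0],[4,0,14,0,0.3,0,0]],
  ],
)

```text
clock: 14.4
eef_pos: [0.5357, 0.0923, 0.2054]
tool_rot: [0.119, 0.993, 0.003, 0.006]
ft_force: [1.1, 0.2, 5.8]
grip_width: 0.0001
```

```bash
python3 -c "
from h import *
uv()"
```

```text
eef [0.5357 0.0923 0.2054] F [1.1 0.2 5.8] t 14.4 w 0.0001
shift mm [-116.6   -1.6   50.7]
turn deg [0.4 0.7 0.3]
u,v(side),z mm [-117.1    0.7   49.4]
```

Request:
jog_arm(
  deltas=[
    [[3,0,11,0.2,0.4,0,0],[3,0,10,0,0.3,0,0],[2,0,9,0,0,0,0]],
  ],
)

```text
clock: 14.7
eef_pos: [0.5287, 0.0941, 0.1809]
tool_rot: [0.119, 0.993, 0.002, 0.009]
ft_force: [3.1, -2.8, 6.2]
grip_width: -0.0007
```

```bash
python3 -c "
from h import *
uv()"
```

```text
eef [0.5287 0.0941 0.1809] F [ 3.1 -2.8  6.2] t 14.7 w -0.0007
shift mm [-123.9   -1.6   26.9]
turn deg [0.4 0.9 0.3]
u,v(side),z mm [-124.4    0.7   24.9]
```

Request:
jog_arm(
  deltas=[
    [[1,0,5,0.2,0.5,0,0],[1,0,4,0,0.4,0,0],[0,0,4,0,0,0,0]],
  ],
)

```text
clock: 15.0
eef_pos: [0.527, 0.0945, 0.1694]
tool_rot: [0.119, 0.993, 0.002, 0.003]
ft_force: [-0.1, -1.5, 5.8]
grip_width: 0.0001
```

Request:
jog_arm(
  deltas=[
    [[0,0,2,0,0,0,0],[0,0,2,0,0,0,0],[0,0,1.6,0,0,0,0]],
  ],
)

```text
clock: 15.3
eef_pos: [0.5265, 0.0946, 0.164]
tool_rot: [0.119, 0.993, 0.002, 0.002]
ft_force: [2.7, -0.7, 4.9]
grip_width: 0.0003
```

Request:
jog_arm(
  deltas=[
    [[0,0,1.6,0,0,0,0],[0,0,1.6,0,0,0,0],[0,0,1.5,0,0,0,0]],
  ],
)

```text
clock: 15.6
eef_pos: [0.5264, 0.0946, 0.1596]
tool_rot: [0.119, 0.993, 0.002, 0.003]
ft_force: [2.1, -1.5, 6.3]
grip_width: -0.0002
```

Request:
jog_arm(
  deltas=[
    [[0,0,1.5,0,0,0,0],[0,0,1.5,0,0,0,0],[0,0,1.5,0,0,0,0]],
  ],
)

```text
clock: 15.9
eef_pos: [0.5263, 0.0947, 0.1557]
tool_rot: [0.119, 0.993, 0.002, 0.003]
ft_force: [1.0, -1.6, 5.7]
grip_width: 0.0001
```

Request:
jog_arm(
  deltas=[
    [[0,0,1.5,0,0,0,0],[0,0,1.5,0,0,0,0]],
  ],
)

```text
clock: 16.1
eef_pos: [0.5264, 0.0947, 0.1544]
tool_rot: [0.119, 0.993, 0.002, 0.003]
ft_force: [-1.9, -2.4, 15.7]
grip_width: 0.0001
```

Request:
jog_arm(
  deltas=[
    [[0,0,-4,0,0,0,0],[0,0,-4,0,0,0,0],[0,0,-4,0,0,0,0]],
  ],
)

```text
clock: 16.4
eef_pos: [0.5237, 0.0951, 0.1655]
tool_rot: [0.119, 0.993, 0.003, 0.001]
ft_force: [0.1, -0.7, 0.2]
grip_width: 0.0002
```

Request:
jog_arm(
  deltas=[
    [[0,0,-3,0,0,0,0],[0,0,0,0,0,0,0],[0,0,0,0,0,0,0]],
  ],
)

```text
clock: 16.7
eef_pos: [0.5209, 0.0955, 0.1667]
tool_rot: [0.119, 0.993, 0.002, -0.003]
ft_force: [0.8, -0.1, -0.3]
grip_width: -0.0002
```

No force at 6 mm above flush, so the lid has caught. Retreating and checking.

Request:
jog_arm(
  deltas=[
    [[10,0,-30,0,0,0,0],[40,0,-25,0,0,0,0],[45,0,-10,0,0,0,0],[45,0,0,0,0,0,0],[0,0,0,0,0,0,0]],
  ],
)

```text
clock: 17.2
eef_pos: [0.3791, 0.1285, 0.231]
tool_rot: [0.12, 0.993, 0.002, -0.008]
ft_force: [1.1, 0.1, 0.4]
grip_width: 0.0001
```

Request:
jog_arm(
  deltas=[
    [[0,0,0,0,0,0,0],[0,0,0,0,0,0,0],[0,0,0,0,0,0,0],[0,0,0,0,0,0,0],[0,0,0,0,0,0,0]],
  ],
)

```text
clock: 17.7
eef_pos: [0.3814, 0.1284, 0.2305]
tool_rot: [0.12, 0.993, 0.002, -0.008]
ft_force: [1.1, -0.2, -0.7]
grip_width: 0.0001
```

```bash
python3 - <<'E'
from h import *
o=go(HG)
s=camera('side');t=camera('top')
b=np.zeros((500,800,3),np.uint8); b[:500,:400]=cv2.resize(s[130:380,205:405],None,fx=2,fy=2); b[:340,400:]=cv2.resize(t[120:290,140:440],(400,340)); cv2.imwrite('pics/f.png',b[:,:,::-1])
E
```

```text
eef [0.3814 0.1284 0.2305] F [ 1.1 -0.2 -0.7] t 17.7 w 0.0001
shift mm [-276.7    0.5   70.2]
turn deg [ 0.1 -0.9  0.2]
```

View pics/f.png

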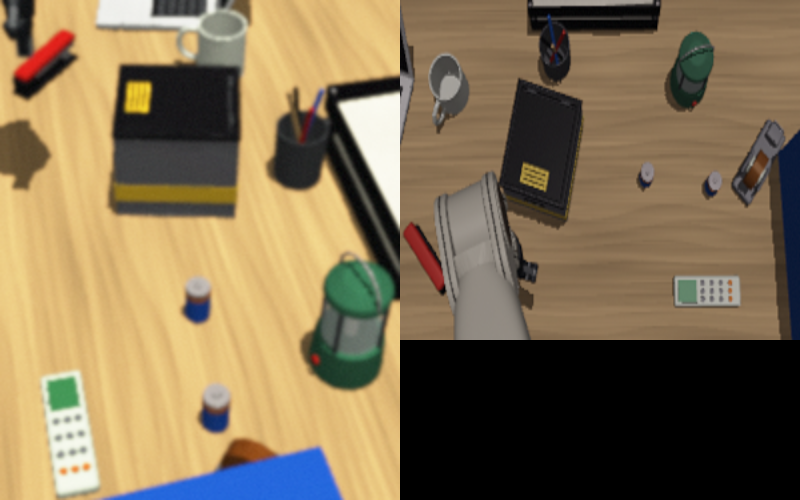

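The lid is flush, with its mark at (138,97) in the side half, and it has stayed shut for about a second. Everything else stands where it was.

```bash
python3 -c "
from workcell import job_done
print(job_done())"
```

```text
the job is handed in; nothing more can be done
None
```

The old orange D cell is in the used-battery bin, and the lid is shut and latched. I handed the job in at about 17.7 s on the robot's clock.

- **Opening:** I pressed the lid until the force rose from about 6 N to 10.5 N at the stop, and it swung fully open.
- **The cell:** I dropped it through the mouth. The wrist camera showed it lying on the bin floor among the spent cells.
- **Closing:** I swept the lid down from behind and pressed it to the stop. The last reading there was 15.7 N, under the 20 N limit, but force is only read at the end of each move, so a short peak between readings would not show.

**Last checks:** With the fingers lifted 6 mm above the lid there was no force on them. About a second after letting go, the side and top pictures showed the lid flush and closed. By eye, the blue cells, mug, pen cup, lantern, stapler, tape dispenser and remote were where they started. No check failed or disagreed.

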